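# Restock the shoe-cream track

## Robot

A 6-joint arm with a two-finger parallel gripper is mounted at the origin on the work surface. World frame = base frame: x ahead of the robot, y to its left, z up, the work surface at z = 0. Lengths are in m, angles in rad, forces in N, time in s.
With the tool pointing down it reaches from about 0.325 to 0.875 m from the base axis. Payload 4.4 kg.
Tool frame: the origin (TCP) lies between the finger pads; the fingertips stand 11 mm ahead of it and the grasp point (between the pads) lies 8 mm behind it; z points along the fingers, y is the direction in which the jaws open and shut (so a half turn about z gives the same grasp; the last joint's range is limited). The gripper opens to 85 mm and grips with 20 to 120 N. Pads are 22 mm wide; open, the fingers measure 114 mm over their backs; the gripper's body (76 mm by 85 mm) begins 54 mm behind the grasp point. The pads swing forward as they close: fully open they stand 13 mm farther back than shut.
Start: joints at [-1.302, 0.207, 1.542, -0, 1.393, -0.15], TCP at [0.234, -0.525, 0.242] pointing down, gripper open.
Joint ranges: [-2.73, 2.73], [-0.86, 2.22], [0.23, 2.46], [-1.11, 4.25], [0.08, 2.63], [-2.82, 2.82]. Speed limits (rad/s): [2.79, 2.79, 3.14, 3.14, 3.14, 3.14].

## Interface

Orientations are given as a unit quaternion [x, y, z, w].
In Python, from cell import robot gives the robot as it stands. The module is installed in compiled form; this text tells all that it offers.
- The arm moves only by the tool move_arm, never from a script. Its argument "moves" is a list of rows, each an object with "jaw": the opening, from 0 (shut) to 1 (fully open); "slide": the shift along the tool's x, y, z in units of 0.12 m (1.0 is 0.12 m), a list of three; "turn": the turn about the tool's z in units of 180 degrees (1.0 is 180 degrees). A call has 1 to 10 rows; each row is the pose to reach, as a shift and turn from the pose commanded when the call began, along the tool's axes at that moment, turning the shorter way round; what a row does not reach only later rows make up. A row lasts 1/8 s, in which the tool goes at most 62.5 mm and 10.7 degrees, less where a joint would pass 70% of its speed; a pose out of reach is approached as far as the arm can. A call with a number of a shift or a turn outside -1 to 1 is refused whole. A call with a gripper value outside its range is refused whole. The fingers move at their own pace and stop on an object; "force" is the grip in N (left out, the last holds). Time passes only in rows, so rows that repeat a pose let the fingers close. It gives the time, the measured TCP pose, the force and the opening at its end, in the units of the state.
- robot.observe(): the state, without advancing time (a new reading comes with each control period).
- robot.grab_frame(name): name is "side" or "top" or "wrist"; returns the picture (400x640x3 uint8, blue, green, red); there is no depth.
- robot.camera_params(name): a dict with "fov_y" (degrees; the focal length in pixels is half the picture's height over the tangent of half this angle, whatever the lens; pixels are square), "cx", "cy" (the principal point, pixels), "rvec" (rotation vector, rad) and "tvec" (3), from world to camera coordinates, as OpenCV has them. Camera axes: x right, y down, z forward; pixel columns grow to the right and rows downward; lengths in m; the calibration is good to about 2 mm. A picture is of the moment at which its call begins: read the wrist's pose just before it. camera_params takes no time and is no camera call; for the wrist camera it gives the pose at the moment of the call.
- robot.finish_job(): hands the job in, once; it reports no verdict.
The state is a dict: "clock": time; "qpos": joint angles; "qd": joint speeds; "effort": joint torques, N m; "tcp_pos": TCP position; "tcp_rot": TCP orientation; "contact_force": force on the tool from outside, world axes, zero at the start; "ft_torque": the same for the moment, N m; "width": opening from 0.0 (shut) to 1.0 (fully open).
Only numpy, scipy, OpenCV 4.12 (cv2) and the standard library are available. Lean on these libraries where they do the work, as an engineer would, in place of code of your own. Each camera call takes 0.05 s, during which the arm holds its last target. There are 200 camera calls.

## Task

Jars have been sold from the stop end of the shoe-cream track on the repair counter. Slide the loose jar across the counter into the open, flared end of the track behind the row, and push the whole row along between the rails until the front jar is against the end stop and all five jars stand touching. Push the jars with the fingers without lifting or tipping any of them, and leave the brush, the polish tin and the dressing bottle where they are.

Things in the scene. Friction and masses are not known exactly. Their poses are not given: they have to be found in the camera images.
- track: jar track of aluminium angle, fixed, no floor: jars slide on the counter. Origin on the counter, on the centre line; x runs along the track to the end stop, z up. Straight rails from x = -140 to +160 mm, inner faces at y = +-26 mm, 3 mm thick, 15 mm high, screw flanges 2 mm thick reach 16 mm outwards.
- track_stop (a point): centre of the end stop's inner face, at counter level (x = +160 mm in the track). The stop is an upright plate across the track's end, 64 mm wide, 30 mm high, 4 mm thick.
- track_mouth (a point): on the centre line at counter level where the straight rails begin (x = -140 mm in the track). From here outwards each rail splays by 30 degrees, to the tips at x = -180 mm, y = +-49 mm.
- jar1: shoe-cream jar, white round pot 46 mm in diameter with a black screw lid (45 mm), 48 mm tall, about 130 g; origin at the centre of its underside, z up. The front jar of the row, nearest the stop, which it must reach: its centre is then at x = 137 mm in the track. It starts 40 to 100 mm short of the stop.
- jar2: shoe-cream jar, white round pot 46 mm in diameter with a black screw lid (45 mm), 48 mm tall, about 130 g; origin at the centre of its underside, z up. Second in the row, touching jar1.
- jar3: shoe-cream jar, white round pot 46 mm in diameter with a black screw lid (45 mm), 48 mm tall, about 130 g; origin at the centre of its underside, z up. Third in the row, touching jar2.
- jar4: shoe-cream jar, white round pot 46 mm in diameter with a black screw lid (45 mm), 48 mm tall, about 130 g; origin at the centre of its underside, z up. Fourth and last in the row, touching jar3.
- loose_jar: shoe-cream jar, white round pot 46 mm in diameter with a black screw lid (45 mm), 48 mm tall, about 130 g; origin at the centre of its underside, z up. The loose jar, on the counter outside the open end, 35 to 70 mm behind the rail tips, up to 25 mm off the centre line. In place, behind jar4, its centre is at x = -47 mm in the track.
- brush: bystander: shoe brush, wooden back 150 x 50 mm over black bristles, 42 mm high, lying bristles down beside the track on the -y side; origin at the centre of its underside, x along it.
- polish_tin: bystander: flat steel polish tin, 85 mm in diameter, 28 mm high, on the -y side of the open end; origin at the centre of its underside.
- dressing_bottle: bystander: small white bottle, 38 mm in diameter, 92 mm tall, standing beside the rails on the -y side, between the brush and the tin; origin at the centre of its underside.
Mind the look-alikes: they are no part of the job. Leave any pink look-alike of the jar4 alone. Leave any green look-alike of the loose_jar alone.

How it is judged:
At the end, for the whole second after the job is handed in: The front jar is within 4 mm of the end stop, each jar is within 3.5 mm of touching the next (loose jar last, behind the former row), all five stand upright on the counter between the rails, within 6 mm of the centre line, at rest (x of jar1 in the frame of track above 0.133 m and horizontal distance between jar1 and jar2 below 0.0495 m and horizontal distance between jar2 and jar3 below 0.0495 m and horizontal distance between jar3 and jar4 below 0.0495 m and horizontal distance between jar4 and loose_jar below 0.0495 m and y of jar1 in the frame of track between -0.006 and 0.006 m and height (world z) of each of jar1, jar2, jar3, jar4, loose_jar below 0.004 m and angle between each of jar1, jar2, jar3, jar4, loose_jar's own z axis and vertical below 0.1 rad and linear speed of each of jar1, jar2, jar3, jar4, loose_jar below 0.01 m/s and y of jar2 in the frame of track between -0.006 and 0.006 m and y of jar3 in the frame of track between -0.006 and 0.006 m and y of jar4 in the frame of track between -0.006 and 0.006 m and y of loose_jar in the frame of track between -0.006 and 0.006 m and x of loose_jar in the frame of track below 0 m).
It fails at once if a jar is lifted off the counter (its underside's centre more than 10 mm up) (height (world z) of any of jar1, jar2, jar3, jar4, loose_jar above 0.01 m).
It fails at once if a jar is tipped by more than about 17 degrees (angle between any of jar1, jar2, jar3, jar4, loose_jar's own z axis and vertical above 0.3 rad).
It fails at once if the brush, the polish tin or the dressing bottle is moved by more than 20 mm or tipped (distance of any of brush, polish_tin, dressing_bottle from where it was at the start of the episode above 0.02 m or angle between any of brush, polish_tin, dressing_bottle's own z axis and vertical above 0.4 rad).
It also fails if it takes over 45 s, if anything falls off the work surface, if the arm or the gripper's body presses on something with over 40 N, if the wrist force passes 120 N, or if a joint passes its speed limit or range.

## Working session

There is one attempt and no reset: what is moved stays moved. The work goes in short steps, Python scripts to look and compute and a tool call to move; the robot and the scene stay as the last step left them, time stands still between calls to the robot, and variables do not carry over. Pictures are saved under pics/ and viewed, about 8 in all and at most 12, crops included, and the job is handed in when it is done.

Besides the shell and the picture viewer there is one more tool, called after "Request:" by a JSON object that holds its "op" and its "data", one argument or row to a line. move_arm: Moves the arm, as the interface text tells. Shifts and turns lie within -1 to 1; 1 stands for 0.12 m of shift or 180 degrees of turn. Its arguments: {"type":"object","properties":{"moves":{"type":"array"},"force":{"type":"number"}},"required":["moves"]}

```bash
mkdir -p pics; python3 - <<'E'
from cell import robot
import cv2
print(robot.observe())
for n in("top","side"):
    cv2.imwrite(f"pics/{n}0.png",robot.grab_frame(n)); print(n,robot.camera_params(n))
E
```

```text
{'clock': 0.0, 'qpos': array([-1.30249519e+00,  2.07427294e-01,  1.54294634e+00, -1.60106718e-05,
        1.39349118e+00, -1.50515007e-01]), 'qd': array([ 8.43226628e-04,  8.16373447e-04, -1.16832590e-04,  1.98598876e-03,
        8.80838005e-04, -1.08749289e-05]), 'effort': array([ 1.19000892e-03, -3.83026743e+01, -2.91599035e+01, -2.43107770e-04,
        1.04074224e-02,  6.23761437e-06]), 'tcp_pos': array([ 0.23362352, -0.52460649,  0.24112519]), 'tcp_rot': array([ 9.78153210e-01,  2.07882195e-01, -7.47331198e-05, -1.13364654e-03]), 'contact_force': array([-0.25348051,  0.46407306,  0.83983177]), 'ft_torque': array([-0.01602913, -0.05420131, -0.03942114]), 'width': 1.0005358253711658}
top {'fov_y': 42.83698383746479, 'cx': 318.25690077510046, 'cy': 196.28716285543618, 'rvec': array([ 2.12635078, -2.18201407,  0.14138426]), 'tvec': array([-0.00823391,  0.55759847,  1.08016961])}
side {'fov_y': 42.445098649644684, 'cx': 312.49537379288614, 'cy': 205.0599415879077, 'rvec': array([ 2.34134724, -0.04225874, -0.00473113]), 'tvec': array([-0.53268847,  0.05074824,  0.97305841])}
```

View pics/top0.png

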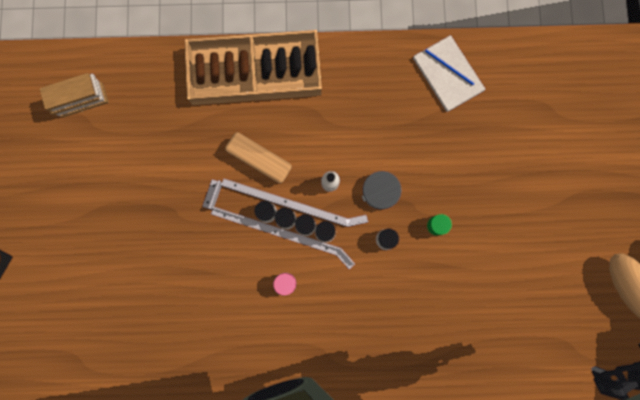

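View pics/side0.png

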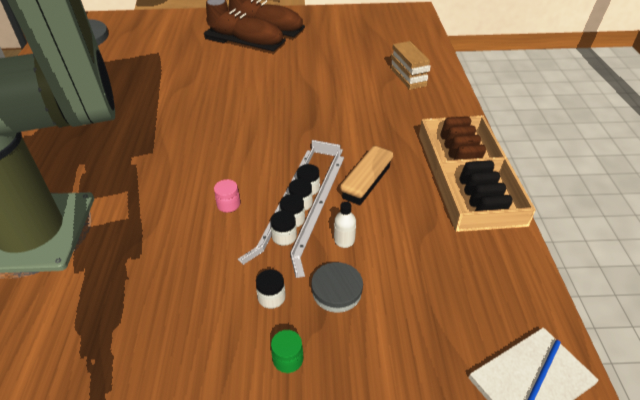

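The top view shows the stop at (212,195), the row's lids at (265,210) to (325,231) and the loose jar at (388,239). The tin is at (381,190) and the bottle at (331,180). In the side view the loose jar is at (270,289) and the stop at (326,147). Next I measure these.

```bash
cat > h.py <<'E'
import cv2,numpy as np
from cell import robot
def ray(n,px,z,p=None):
    p=p or robot.camera_params(n); f=200/np.tan(np.radians(p["fov_y"]/2))
    R=cv2.Rodrigues(p["rvec"])[0]; c=-R.T@p["tvec"]
    px=np.atleast_2d(px).astype(float)
    d=np.c_[(px[:,0]-p["cx"])/f,(px[:,1]-p["cy"])/f,np.ones(len(px))]@R
    return c+d*((z-c[2])/d[:,2])[:,None]
def proj(n,P,p=None):
    p=p or robot.camera_params(n); f=200/np.tan(np.radians(p["fov_y"]/2))
    K=np.array([[f,0,p["cx"]],[0,f,p["cy"]],[0,0,1]])
    return cv2.projectPoints(np.atleast_2d(P).astype(float),p["rvec"],p["tvec"],K,None)[0][:,0]
def blobs(m,lo,hi):
    k,l,s,c=cv2.connectedComponentsWithStats(m.astype(np.uint8))
    return [(c[i],s[i],l==i) for i in range(1,k) if lo<s[i][4]<hi]
E
python3 - <<'E'
from h import *
np.set_printoptions(precision=4,suppress=True)
I=cv2.imread("pics/top0.png"); hsv=cv2.cvtColor(I,cv2.COLOR_BGR2HSV)
dark=(I.max(2)<45); dark[:150]=0; dark[300:]=0
for c,s,m in blobs(dark,60,2000): print("dark",c,s[2:],ray("top",c,.048)[0])
g=(hsv[...,1]<60)&(hsv[...,2]>110); g[:165]=0;g[285:]=0;g[:,:195]=0;g[:,375:]=0
for c,s,m in blobs(g,15,9000): 
    print("grey",c,s)
    
v=cv2.resize(I[160:280,195:465],None,fx=2.9,fy=2.9,interpolation=cv2.INTER_CUBIC); cv2.imwrite("pics/c1.png",v)
S=cv2.imread("pics/side0.png")[130:380,200:380]; cv2.imwrite("pics/s1.png",cv2.resize(S,None,fx=2.4,fy=2.4,interpolation=cv2.INTER_CUBIC))
E
```

```text
dark [284.1091 217.1247] [ 59  33 834] [0.5123 0.0521 0.048 ]
dark [324.8213 230.7034] [ 18  19 263] [ 0.4808 -0.0348  0.048 ]
dark [387.8476 238.3606] [ 19  18 269] [ 0.4609 -0.1694  0.048 ]
dark [  3.5278 261.2778] [ 11  25 144] [0.4333 0.6519 0.048 ]
grey [330.988  181.6627] [322 172  17  19 166]
grey [283.0886 216.2182] [ 207  179  161   90 2291]
```

View pics/c1.png

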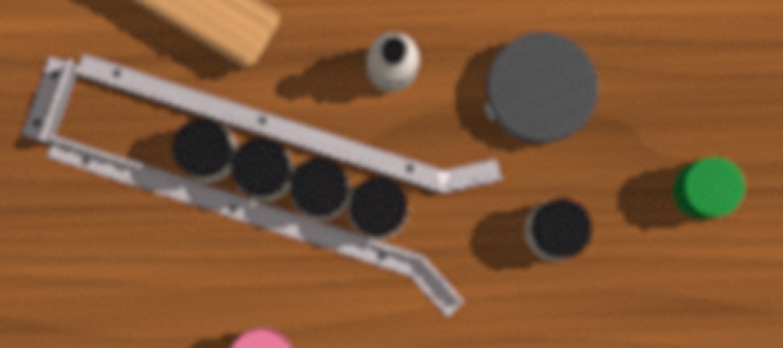

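The crop shows the three screws on each rail clearly: upper (116,73), (262,120), (410,168); lower (85,160), (233,208), (380,256). I use their midpoints as the centre line and check it against the jar line and the stop.

```bash
python3 - <<'E'
from h import *
np.set_printoptions(precision=4,suppress=True)
C=lambda a:(np.array(a,float)+.5)/2.9-.5+[195,160]
U=ray("top",C([(116,73),(262,120),(410,168)]),.002);L=ray("top",C([(85,160),(233,208),(380,256)]),.002)
print("sep",np.linalg.norm(U-L,axis=1),"pitch",np.linalg.norm(U[2]-U[0]),np.linalg.norm(L[2]-L[0]))
M=(U+L)[:,:2]/2
d=M[0]-M[2];d/=np.linalg.norm(d); n=np.array([-d[1],d[0]]);o=M[1]
print("mid",M,"dir",d,"yaw",np.degrees(np.arctan2(d[1],d[0])))
J=ray("top",C([(203,148),(261,168),(319,186),(378,206),(560,228)]),.048)[:,:2]
T=lambda p:np.c_[(p-o)@d,(p-o)@n]
print("jars",J,"\n",T(J))
print("stop in face z.03",T(ray("top",C([(73,66),(50,138)]),.03)[:,:2]))
print("kink z.015",T(ray("top",C([(440,178),(418,258)]),.015)[:,:2]))
print("screws",T(U[:,:2]),T(L[:,:2]))
print("tin",T(ray("top",C([(543,87)]),.028)[:,:2]),"bottle",T(ray("top",C([(394,50)]),.09)[:,:2]),"green",T(ray("top",C([(711,187)]),.048)[:,:2]),"pink",T(ray("top",[(284,284)],.048)[:,:2]))
# side view loose jar bottom/lid check
S=cv2.imread("pics/side0.png")
print("loose/row lids proj side",proj("side",np.c_[J,np.full(5,.048)]))
dk=(S.max(2)<40);dk[:150]=0;dk[310:]=0;dk[:,:230]=0;dk[:,:][:,330:]=0
for c,s,m in blobs(dk,60,5000):print(c,s)
E
```

```text
sep [0.0718 0.0718 0.0717] pitch 0.24105678713411963 0.240196002087747
mid [[ 0.5589  0.178 ]
 [ 0.5189  0.0643]
 [ 0.4788 -0.0489]] dir [0.333  0.9429] yaw 70.54937549869928
jars [[ 0.5273  0.0939]
 [ 0.5112  0.0509]
 [ 0.4967  0.0082]
 [ 0.4808 -0.0352]
 [ 0.461  -0.1692]] 
 [[ 0.0307  0.0019]
 [-0.0151  0.0028]
 [-0.0603  0.0022]
 [-0.1065  0.0028]
 [-0.2395 -0.0232]]
stop in face z.03 [[ 0.1476 -0.0281]
 [ 0.1458  0.0293]]
kink z.015 [[-0.1448 -0.0343]
 [-0.1473  0.0289]]
screws [[ 0.1204 -0.0358]
 [ 0.0002 -0.0359]
 [-0.1207 -0.0357]] [[ 0.1208  0.036 ]
 [-0.0002  0.0359]
 [-0.1194  0.036 ]]
tin [[-0.1981 -0.1235]] bottle [[-0.0832 -0.1052]] green [[-0.3371 -0.0868]] pink [[-0.0585  0.1371]]
loose/row lids proj side [[307.8008 171.5055]
 [299.8878 186.4043]
 [292.2958 202.2009]
 [283.3773 219.3085]
 [270.0727 279.7986]]
[294.341  198.1322] [ 271  165   48   66 1346]
[269.37   281.7268] [257 270  26  25 527]
```

View pics/s1.png

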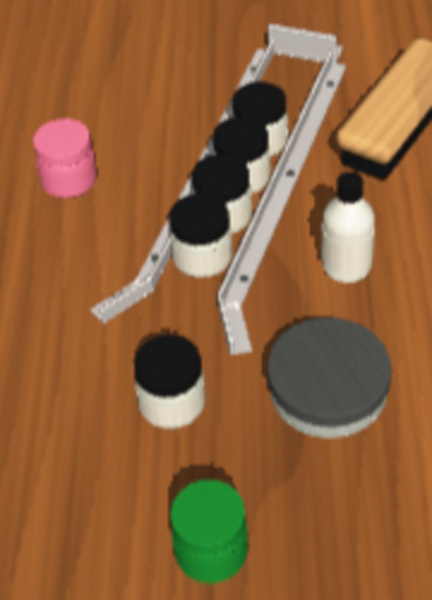

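The geometry agrees: screw spacing is symmetric and equal, and the stop and kink put the track origin 10 mm behind the middle screws. That puts jar1 at x≈0.041 and the loose jar at (-0.230,-0.023) in the track frame.

I'll push with the jaws about 25 mm apart as a cradle, with the tips above the 15 mm rails. First I turn the tool to line up with the track.

Request:
{"op": "move_arm", "data": {
  "moves": [
    {"jaw": 0.3,"slide": [1,-0.6,0],"turn": -0.2586},
    {"jaw": 0.3,"slide": [1,-0.6,0],"turn": -0.2586},
    {"jaw": 0.3,"slide": [1,-0.6,0],"turn": -0.2586},
    {"jaw": 0.3,"slide": [1,-0.6,0],"turn": -0.2586},
    {"jaw": 0.3,"slide": [1,-0.6,0],"turn": -0.2586},
    {"jaw": 0.3,"slide": [1,-0.6,0],"turn": -0.2586}
  ]
}}

```text
clock: 0.85
tcp_pos: [0.3141, -0.4103, 0.2418]
tcp_rot: [0.817, 0.577, 0.0, -0.0]
contact_force: [-0.2, 0.2, 0.5]
width: 0.303
```

```bash
cat >> h.py <<'E'
from scipy.spatial.transform import Rotation as Ro
d=np.array([.333,.9429]);n=np.array([-d[1],d[0]]);o=np.array([.5156,.0549])
def track(P): P=np.atleast_2d(P)[:,:2]; return np.c_[(P-o)@d,(P-o)@n]
def need(x,y,z):
    s=robot.observe(); R=Ro.from_quat(s["tcp_rot"]).as_matrix()
    w=np.r_[o+x*d+y*n,z]-s["tcp_pos"]
    print("t",s["clock"],"tcp track",track(s["tcp_pos"]).round(4),s["tcp_pos"][2].round(4),"slide",(R.T@w/.12).round(3),"yaw err",(np.degrees(np.arctan2(R[1,0],R[0,0]))-70.55).round(2),"F",s["contact_force"].round(1),"w",s["width"].round(3))
E
python3 -c "
from h import *
need(-.285,-.023,.12)"
```

```text
Traceback (most recent call last):
  File "h.py", line 22, in need
    print("t",s["clock"],"tcp track",track(s["tcp_pos"]).round(4),s["tcp_pos"][2].round(4),"slide",(R.T@w/.12).round(3),"yaw err",(np.degrees(np.arctan2(R[1,0],R[0,0]))-70.55).round(2),"F",s["contact_force"].round(1),"w",s["width"].round(3))
                                                                                                                                                                                                                             ^^^^^^^^^^^^^^^^
AttributeError: 'float' object has no attribute 'round'
```

```bash
sed -i 's/s\["width"\].round(3)/round(s["width"],3)/' h.py
python3 -c "
from h import *
need(-.285,-.023,.12)"
```

```text
t 0.85 tcp track [[-0.5058  0.0351]] 0.2418 slide [1.84  0.483 1.016] yaw err -0.04 F [-0.2  0.2  0.5] w 0.303
```

Request:
{"op": "move_arm", "data": {
  "moves": [
    {"jaw": 0.3,"slide": [0.5,0.25,0.1],"turn": 0},
    {"jaw": 0.3,"slide": [0.92,0.483,0.2],"turn": 0},
    {"jaw": 0.3,"slide": [0.92,0.483,0.2],"turn": 0},
    {"jaw": 0.3,"slide": [0.92,0.483,0.2],"turn": 0}
  ]
}}

```text
clock: 1.35
tcp_pos: [0.4055, -0.326, 0.2181]
tcp_rot: [0.816, 0.578, -0.0, -0.0]
contact_force: [-0.3, 0.3, 0.2]
width: 0.303
```

Request:
{"op": "move_arm", "data": {
  "moves": [
    {"jaw": 0.3,"slide": [0.5,0,0.3],"turn": 0},
    {"jaw": 0.3,"slide": [0.92,0,0.6],"turn": 0},
    {"jaw": 0.3,"slide": [0.92,0,0.82],"turn": 0},
    {"jaw": 0.3,"slide": [0.92,0,0.82],"turn": 0},
    {"jaw": 0.3,"slide": [0.92,0,0.82],"turn": 0}
  ]
}}

```text
clock: 1.98
tcp_pos: [0.4428, -0.224, 0.1213]
tcp_rot: [0.817, 0.577, 0.0, 0.001]
contact_force: [0.0, -0.2, 1.1]
width: 0.299
```

```bash
python3 - <<'E'
from h import *
need(-.275,-.023,.034)
p=robot.camera_params("wrist"); I=robot.grab_frame("wrist"); cv2.imwrite("pics/w1.png",I); print(p)
E
```

```text
t 1.975 tcp track [[-0.2872 -0.0242]] 0.1213 slide [ 0.102 -0.012  0.728] yaw err -0.14 F [ 0.  -0.2  1.1] w 0.299
{'fov_y': 66.69612854424149, 'cx': 324.61474698557555, 'cy': 194.09735133528088, 'rvec': array([-2.82704811,  0.49035249,  0.06320642]), 'tvec': array([-0.49315811, -0.06091318,  0.2437817 ])}
```

View pics/w1.png

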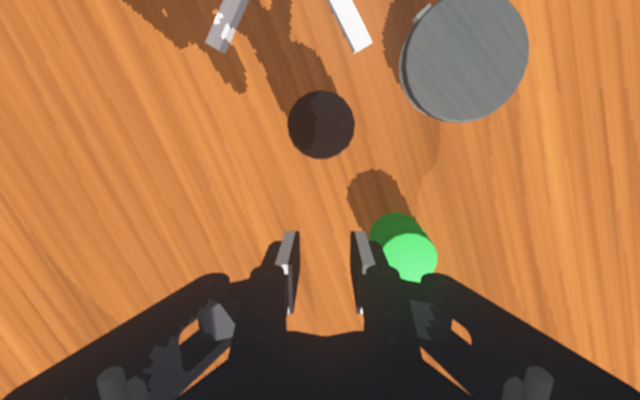

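The wrist view shows the loose lid at (321,125), in line with the jaws, whose gap is centred near x≈325. The green decoy is clear of the tool at (405,250), and the rail tips are at (214,48) and (363,46).

```bash
python3 - <<'E'
from h import *
for nm,px,z in(("lid",(321,125),.048),("tipL",(214,45),.0085),("tipR",(363,46),.0085),("green",(409,258),.048),("tin",(466,57),.028)): print(nm,track(ray("wrist",px,z)).round(4))
E
```

```text
lid [[-0.2283 -0.0232]]
tipL [[-0.1727  0.0552]]
tipR [[-0.1737 -0.0542]]
green [[-0.3255 -0.0883]]
tin [[-0.1842 -0.1226]]
```

Request:
{"op": "move_arm", "data": {
  "moves": [
    {"jaw": 0.3,"slide": [0.11,-0.01,0.1],"turn": 0.0008},
    {"jaw": 0.3,"slide": [0.11,-0.01,0.4],"turn": 0.0008},
    {"jaw": 0.3,"slide": [0.11,-0.01,0.65],"turn": 0.0008},
    {"jaw": 0.3,"slide": [0.11,-0.01,0.74],"turn": 0.0008},
    {"jaw": 0.3,"slide": [0.11,-0.01,0.74],"turn": 0.0008},
    {"jaw": 0.3,"slide": [0.11,-0.01,0.74],"turn": 0.0008}
  ]
}}

```text
clock: 2.78
tcp_pos: [0.4467, -0.2097, 0.0323]
tcp_rot: [0.817, 0.576, 0.0, 0.001]
contact_force: [0.0, -0.7, 0.4]
width: 0.301
```

```bash
python3 - <<'E'
from h import *
need(-.258,-.023,.034)
need(-.18,0,.034)
cv2.imwrite("pics/s2.png",cv2.resize(robot.grab_frame("side")[130:380,180:400],None,fx=2.4,fy=2.4,interpolation=cv2.INTER_CUBIC))
E
```

```text
t 2.775 tcp track [[-0.2724 -0.0232]] 0.0323 slide [ 0.12  -0.002 -0.014] yaw err -0.16 F [ 0.  -0.7  0.4] w 0.301
t 2.775 tcp track [[-0.2724 -0.0232]] 0.0323 slide [ 0.77  -0.195 -0.015] yaw err -0.16 F [ 0.  -0.7  0.4] w 0.301
```

View pics/s2.png

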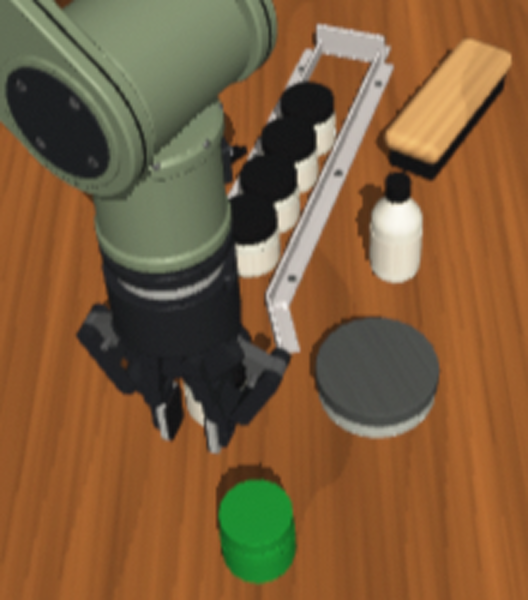

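The side view shows the tips straddling the back of the loose jar, with the tin, bottle and green jar clear. Now I push gently and diagonally onto the centre line.

Request:
{"op": "move_arm", "data": {
  "moves": [
    {"jaw": 0.3,"slide": [0.06,0,-0.01],"turn": 0.001},
    {"jaw": 0.3,"slide": [0.12,0,-0.01],"turn": 0.001},
    {"jaw": 0.3,"slide": [0.2,-0.025,-0.01],"turn": 0.001},
    {"jaw": 0.3,"slide": [0.28,-0.05,-0.01],"turn": 0.001},
    {"jaw": 0.3,"slide": [0.36,-0.075,-0.01],"turn": 0.001},
    {"jaw": 0.3,"slide": [0.44,-0.1,-0.01],"turn": 0.001},
    {"jaw": 0.3,"slide": [0.52,-0.13,-0.01],"turn": 0.001},
    {"jaw": 0.3,"slide": [0.6,-0.16,-0.01],"turn": 0.001},
    {"jaw": 0.3,"slide": [0.66,-0.195,-0.01],"turn": 0.001},
    {"jaw": 0.3,"slide": [0.66,-0.195,-0.01],"turn": 0.001}
  ]
}}

```text
clock: 4.08
tcp_pos: [0.4494, -0.1254, 0.0319]
tcp_rot: [0.818, 0.575, -0.0, -0.001]
contact_force: [0.4, -0.0, -0.4]
width: 0.304
```

```bash
python3 - <<'E'
from h import *
need(-.108,0,.033)
cv2.imwrite("pics/w2.png",robot.grab_frame("wrist"))
E
```

```text
t 4.075 tcp track [[-0.1921  0.0023]] 0.0319 slide [ 0.701  0.016 -0.009] yaw err -0.28 F [ 0.4 -0.  -0.4] w 0.304
```

View pics/w2.png

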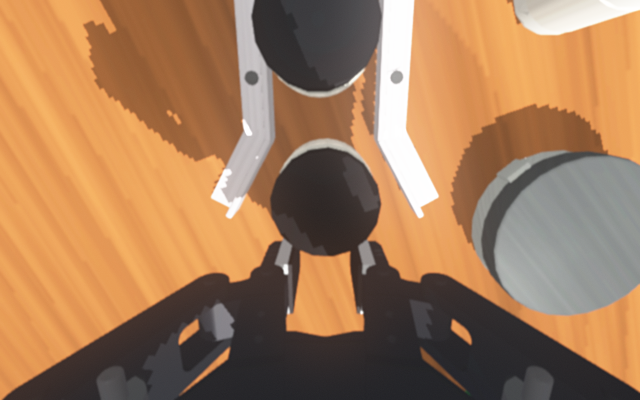

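The loose jar at (326,200) is nested in the cradle and centred at the mouth, and jar4 is ahead at (317,25). Now I push straight along the track.

Request:
{"op": "move_arm", "data": {
  "moves": [
    {"jaw": 0.3,"slide": [0.07,0.006,-0.005],"turn": -0.0015},
    {"jaw": 0.3,"slide": [0.14,0.012,-0.005],"turn": -0.0015},
    {"jaw": 0.3,"slide": [0.21,0.018,-0.005],"turn": -0.0015},
    {"jaw": 0.3,"slide": [0.28,0.018,-0.005],"turn": -0.0015},
    {"jaw": 0.3,"slide": [0.35,0.018,-0.005],"turn": -0.0015},
    {"jaw": 0.3,"slide": [0.42,0.018,-0.005],"turn": -0.0015},
    {"jaw": 0.3,"slide": [0.49,0.018,-0.005],"turn": -0.0015},
    {"jaw": 0.3,"slide": [0.56,0.018,-0.005],"turn": -0.0015},
    {"jaw": 0.3,"slide": [0.63,0.018,-0.005],"turn": -0.0015},
    {"jaw": 0.3,"slide": [0.7,0.018,-0.005],"turn": -0.0015}
  ]
}}

```text
clock: 5.38
tcp_pos: [0.4801, -0.0482, 0.0327]
tcp_rot: [0.817, 0.577, -0.001, -0.0]
contact_force: [-2.5, -4.0, 0.7]
width: 0.305
```

```bash
python3 - <<'E'
from h import *
need(-.077,0,.033)
cv2.imwrite("pics/w3.png",np.hstack([robot.grab_frame("wrist")[:,100:500],robot.grab_frame("side")[100:350,180:380].repeat(2,0).repeat(2,1)[:400]]))
E
```

```text
t 5.375 tcp track [[-0.109  -0.0008]] 0.0327 slide [ 0.267 -0.007 -0.003] yaw err -0.04 F [-2.5 -4.   0.7] w 0.305
```

View pics/w3.png

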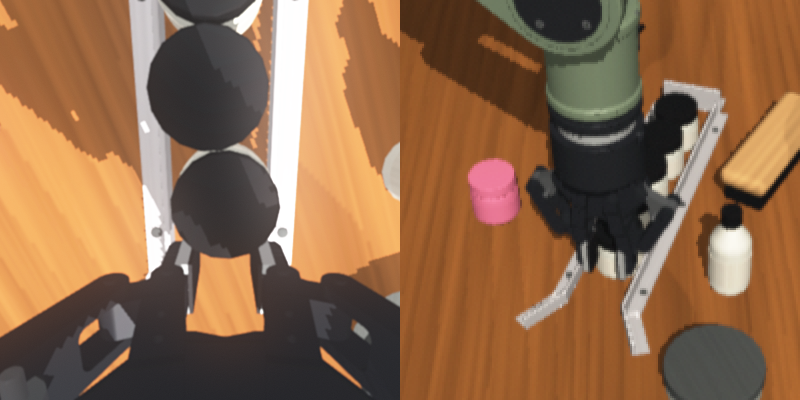

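The row slides upright between the rails with about 5 N of push, and the bottle is clear of the knuckles. Next I push slowly towards the stop.

Request:
{"op": "move_arm", "data": {
  "moves": [
    {"jaw": 0.3,"slide": [0.04,-0.005,0],"turn": 0},
    {"jaw": 0.3,"slide": [0.08,-0.005,0],"turn": 0},
    {"jaw": 0.3,"slide": [0.12,-0.005,0],"turn": 0},
    {"jaw": 0.3,"slide": [0.16,-0.005,0],"turn": 0},
    {"jaw": 0.3,"slide": [0.18,-0.005,0],"turn": 0},
    {"jaw": 0.3,"slide": [0.2,-0.005,0],"turn": 0},
    {"jaw": 0.3,"slide": [0.2,-0.005,0],"turn": 0}
  ]
}}

```text
clock: 6.35
tcp_pos: [0.4882, -0.0251, 0.0329]
tcp_rot: [0.817, 0.577, 0.0, -0.0]
contact_force: [-1.6, -2.4, -1.5]
width: 0.303
```

Request:
{"op": "move_arm", "data": {
  "moves": [
    {"jaw": 0.3,"slide": [0.01,0,0],"turn": 0},
    {"jaw": 0.3,"slide": [0.02,0,0],"turn": 0},
    {"jaw": 0.3,"slide": [0.03,0,0],"turn": 0}
  ]
}}

```text
clock: 6.72
tcp_pos: [0.4892, -0.0221, 0.0329]
tcp_rot: [0.817, 0.577, -0.0, -0.0]
contact_force: [-1.3, -4.7, -0.8]
width: 0.3
```

```bash
python3 - <<'E'
from h import *
need(-.077,0,.033)
cv2.imwrite("pics/w4.png",np.hstack([robot.grab_frame("wrist")[:,100:500],robot.grab_frame("side")[100:300,230:430].repeat(2,0).repeat(2,1)]))
T=robot.grab_frame("top");cv2.imwrite("pics/top4.png",T[160:280,190:420].repeat(3,0).repeat(3,1))
E
```

```text
t 6.725 tcp track [[-0.0814 -0.0008]] 0.0329 slide [ 0.036 -0.006 -0.001] yaw err -0.07 F [-1.3 -4.7 -0.8] w 0.3
```

View pics/w4.png

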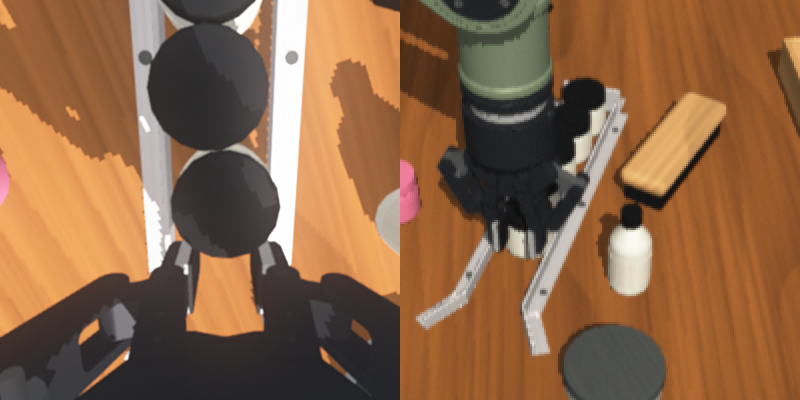

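The bystanders haven't moved and the force is still about 5 N, so jar1 hasn't reached the stop. I'll creep forward until the force rises.

Request:
{"op": "move_arm", "data": {
  "moves": [
    {"jaw": 0.3,"slide": [0.01,0,0],"turn": 0},
    {"jaw": 0.3,"slide": [0.02,0,0],"turn": 0},
    {"jaw": 0.3,"slide": [0.025,0,0],"turn": 0}
  ]
}}

```text
clock: 7.25
tcp_pos: [0.4903, -0.0191, 0.0329]
tcp_rot: [0.817, 0.577, -0.0, -0.0]
contact_force: [-2.4, -4.2, -0.2]
width: 0.3
```

Request:
{"op": "move_arm", "data": {
  "moves": [
    {"jaw": 0.3,"slide": [0.007,0,0],"turn": 0},
    {"jaw": 0.3,"slide": [0.014,0,0],"turn": 0}
  ]
}}

```text
clock: 7.5
tcp_pos: [0.4909, -0.0176, 0.0329]
tcp_rot: [0.817, 0.577, -0.0, 0.0]
contact_force: [-0.8, -3.8, -0.9]
width: 0.305
```

Request:
{"op": "move_arm", "data": {
  "moves": [
    {"jaw": 0.3,"slide": [0.008,0,0],"turn": 0},
    {"jaw": 0.3,"slide": [0.016,0,0],"turn": 0}
  ]
}}

```text
clock: 7.75
tcp_pos: [0.4915, -0.0157, 0.0329]
tcp_rot: [0.817, 0.577, 0.0, 0.0]
contact_force: [-1.4, -3.4, -1.0]
width: 0.303
```

Request:
{"op": "move_arm", "data": {
  "moves": [
    {"jaw": 0.3,"slide": [0.008,0,0],"turn": 0},
    {"jaw": 0.3,"slide": [0.016,0,0],"turn": 0}
  ]
}}

```text
clock: 8.0
tcp_pos: [0.4918, -0.015, 0.0328]
tcp_rot: [0.816, 0.577, -0.001, 0.001]
contact_force: [-3.1, -9.5, 0.0]
width: 0.304
```

```bash
python3 - <<'E'
from h import *
need(-.073,0,.033)
I=robot.grab_frame("top");cv2.imwrite("pics/top5.png",cv2.resize(I[165:265,195:355],None,fx=4,fy=4,interpolation=cv2.INTER_CUBIC))
E
```

```text
t 8.0 tcp track [[-0.0738 -0.0008]] 0.0328 slide [ 0.007 -0.007 -0.001] yaw err -0.0 F [-3.1 -9.5  0. ] w 0.304
```

View pics/top5.png

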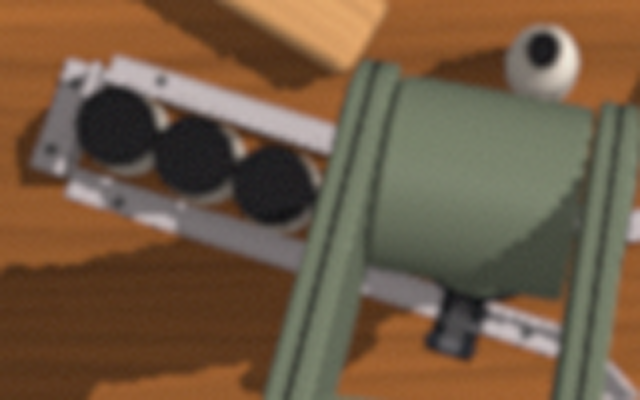

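The force has doubled to 10 N, the arm now lags its command, and the lid at (118,125) sits against the stop. I'll give one small extra press, then back straight off and rise.

Request:
{"op": "move_arm", "data": {
  "moves": [
    {"jaw": 0.3,"slide": [0.006,0,0],"turn": 0},
    {"jaw": 0.3,"slide": [0.006,0,0],"turn": 0}
  ]
}}

```text
clock: 8.3
tcp_pos: [0.4918, -0.0149, 0.0329]
tcp_rot: [0.816, 0.577, -0.001, 0.001]
contact_force: [-4.0, -10.8, 0.2]
width: 0.3
```

Request:
{"op": "move_arm", "data": {
  "moves": [
    {"jaw": 0.3,"slide": [-0.05,0,0],"turn": 0},
    {"jaw": 0.3,"slide": [-0.2,0,0],"turn": 0},
    {"jaw": 0.3,"slide": [-0.5,0,0],"turn": 0},
    {"jaw": 0.3,"slide": [-0.5,0,-0.4],"turn": 0},
    {"jaw": 0.3,"slide": [-0.7,0,-0.9],"turn": 0},
    {"jaw": 0.3,"slide": [-1,0,-1],"turn": 0},
    {"jaw": 0.3,"slide": [-1,0,-1],"turn": 0},
    {"jaw": 0.3,"slide": [-1,0,-1],"turn": 0}
  ]
}}

```text
clock: 9.3
tcp_pos: [0.4518, -0.1261, 0.1524]
tcp_rot: [0.817, 0.577, 0.0, -0.001]
contact_force: [0.2, 0.3, 0.6]
width: 0.3
```

Request:
{"op": "move_arm", "data": {
  "moves": [
    {"jaw": 0.3,"slide": [-0.5,0,-0.2],"turn": 0},
    {"jaw": 0.3,"slide": [-1,0,-0.4],"turn": 0},
    {"jaw": 0.3,"slide": [-1,0,-0.4],"turn": 0},
    {"jaw": 0.3,"slide": [-1,0,-0.4],"turn": 0}
  ]
}}

```text
clock: 9.8
tcp_pos: [0.4119, -0.2384, 0.1996]
tcp_rot: [0.817, 0.577, 0.0, -0.001]
contact_force: [1.0, 0.4, -0.2]
width: 0.299
```

```bash
python3 - <<'E'
from h import *
need(0,0,.1)
I=robot.grab_frame("top");cv2.imwrite("pics/top6.png",np.vstack([cv2.resize(I[165:265,195:355],None,fx=4,fy=4,interpolation=cv2.INTER_CUBIC)]))
dark=(I.max(2)<45).astype(np.uint8); dark[:165]=0;dark[270:]=0;dark[:,:195]=0;dark[:,400:]=0
g=cv2.distanceTransform(dark,cv2.DIST_L2,5)
pk=(g==cv2.dilate(g,np.ones((9,9))))&(g>5)
for c,s,m in blobs(pk,0,50):
    yy,xx=np.nonzero(dark&(np.hypot(*np.ogrid[-c[1]:399.5-c[1]:1,-c[0]:639.5-c[0]:1])<9.5)) if 0 else (c[1],c[0])
    print(c,g.max().round(1),track(ray("top",(xx,yy),.048)).round(4))
E
```

```text
t 9.8 tcp track [[-3.111e-01  1.000e-04]] 0.1996 slide [ 2.591 -0.     0.835] yaw err -0.07 F [ 1.   0.4 -0.2] w 0.299
[223. 196.] 8.8 [[ 0.1369 -0.0005]]
[243. 204.] 8.8 [[0.0899 0.0026]]
[262. 211.] 8.8 [[0.0459 0.0043]]
[283. 218.] 8.8 [[-0.002   0.0047]]
[303.66666667 221.33333333] 8.8 [[-0.0466 -0.0022]]
```

View pics/top6.png

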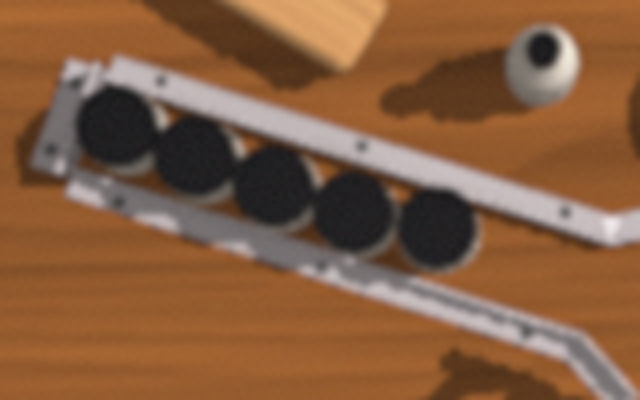

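The five lids stand in an unbroken row. Their centres are at x ≈ 0.137, 0.090, 0.046, -0.002 and -0.047 in the track, as required, and the brush and bottle are in place. I'm handing the job in.

```bash
python3 -c "
from cell import robot
print(robot.finish_job())"
```

```text
the job is handed in; nothing more can be done
None
```

I slid the loose jar into the mouth of the track with the part-open fingers and pushed the whole row up to the end stop. The push force rose from about 5 N to about 11 N at contact. I then backed off and handed the job in at about 10 s of the 45 s allowed.

- **Row position:** in the last top picture jar1 is at x ≈ 0.137 m and the loose jar at x ≈ -0.047 m, both matching their target positions. The average spacing is about 46 mm, which means the jars are touching. Single gaps read 44–48 mm because that check only resolves about 2 mm.
- **Centre line:** lid offsets read between -2 and +5 mm, inside the 6 mm limit. The rails leave the jars only ±3 mm of play, so the +5 mm reading is partly measurement error of about 2 mm.
- **Jars and bystanders:** no jar looked lifted or tipped in the pictures. The brush and bottle looked unmoved in the last picture. The tin was mostly outside that crop and was last seen in place just before the final few millimetres of pushing. I checked the bystanders by eye and did not measure them.

None of the checks failed, and `finish_job()` gives no verdict.

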